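Unlatch the turntable guard and hold its gate wide open

ROBOT

A 6-joint arm with a two-finger parallel gripper is mounted at the origin on the work surface. World frame = base frame: x ahead of the robot, y to its left, z up, the work surface at z = 0. Lengths are in m, angles in rad, forces in N, time in s.
With the tool pointing down it reaches from about 0.425 to 1.125 m from the base axis. Payload 14.9 kg.
Tool frame: the origin (TCP) lies on the front face of the gripper's body, between the roots of the fingers; the fingertips stand 78 mm ahead of it and the grasp point (between the pads) lies 60 mm ahead of it (manip.nose_length is the distance from the TCP to the fingertips, in m); z points along the fingers, y is the direction in which the jaws open and shut (so a half turn about z gives the same grasp; the last joint's range is limited). The gripper opens to 91 mm and grips with 3 to 60 N. Pads are 32 mm wide; open, the fingers measure 118 mm over their backs; the gripper's body (76 mm by 178 mm) begins 60 mm behind the grasp point.
Start: joints at [1.116, 0.379, 1.734, -0, 1.028, -0.033], TCP at [0.287, 0.639, 0.292] pointing down, gripper open.
Joint ranges: [-2.77, 2.77], [-0.74, 2.19], [0, 2.66], [-1.06, 4.2], [0.31, 2.87], [-3.08, 3.08]. Speed limits (rad/s): [1.89, 1.89, 2.39, 3.14, 3.14, 3.14].

INTERFACE

Orientations are given as [roll, pitch, yaw] about the fixed x, y, z axes, in that order (R = Rz(yaw) Ry(pitch) Rx(roll)).
In Python, from workcell import manip gives the robot as it stands. The module is installed in compiled form; this text tells all that it offers.
- The arm moves only by the tool servo_tool, never from a script. Its argument "commands" is a list of rows, each a list of 3 entries, a list of its own where there are three numbers: the turn, a rotation vector about the world's x, y, z in rad, then the shift along the world's x, y, z in m, then the closure, from 0 (fully open) to 1 (shut). A call has 1 to 5 rows; each row shifts and turns the commanded pose from where the row before left it; what a row does not reach is not made up. A row lasts 1/8 s, in which the tool goes at most 62.5 mm and 10.7 degrees, less where a joint would pass 70% of its speed; a pose out of reach is approached as far as the arm can. A call is refused whole if a number of a shift passes 0.0625 or a number of a turn 0.188, either way. A call with a gripper value outside its range is refused whole. The fingers move at their own pace and stop on an object; the grip force is fixed at half the most. Time passes only in rows, so rows that do not move let the fingers close. It gives the time, the measured TCP pose, the force and the opening at its end, in the units of the state.
- manip.get_state(): the state, without advancing time (a new reading comes with each control period).
- manip.capture(name): name is "side" or "top"; returns the picture (420x560x3 uint8, blue, green, red); there is no depth.
- manip.camera_info(name): a dict with "fx", "fy", "cx", "cy" (pixels), "k1" (the pictures are not rectified: a ray, as slopes to the right and down, at radius r is drawn at 1 + k1 r^2 times it, then the intrinsics apply), "cam_to_world" (4x4, takes a point from camera to world coordinates). Camera axes: x right, y down, z forward; pixel columns grow to the right and rows downward; lengths in m; the calibration is good to about 2 mm. A picture is of the moment at which its call begins. camera_info takes no time and is no camera call.
- manip.hand_in(): hands the job in, once; it reports no verdict.
The state is a dict: "t": time; "joints": joint angles; "joint_vel": joint speeds; "joint_efforts": joint torques, N m; "tcp_pos": TCP position; "ee_rot": TCP orientation; "contact_force": force on the tool from outside, world axes, zero at the start; "moment": the same for the moment, N m; "opening": finger opening in m.
Only numpy, scipy, OpenCV 4.12 (cv2) and the standard library are available. Lean on these libraries where they do the work, as an engineer would, in place of code of your own. Each camera call takes 0.05 s, during which the arm holds its last target.

TASK

Open the guard gate of the turntable so that a colleague can reach the weights: squeeze the red catch fully together first, then the yellow one, and swing the gate out towards you by its black post, past the stiff spot, until it is at or nearly at its stop. The gate springs back when let go, so finish while still holding it wide open with the fingers, and leave the loose things around it where they stand.

Things in the scene. Friction and masses are not known exactly. Their poses are not given: they have to be found in the camera images.
- guard: Low fixed fence, black steel and clear panels (base 270 x 420 mm, 90 mm high), round a turntable. Origin at table level on the front fence line; x into the enclosure, y left as the robot sees it, z up. Along the front: hinge at y = +150 mm, gate to y = -25, then a fixed panel with a catch rail (top 100 mm high) to y = -222. Save jaws, lugs and gate post (tops 152 mm) nothing rises above 112 mm.
- gate: The gate: black steel frame with a clear pane, 175 mm long, 14 mm thick, top 90 mm above the table, with the black post and (at the free end) a small steel keeper up to 112 mm. Origin on the hinge axis at table level; its own -y points along the gate to the free end, z up.
- red_jaw (a point): Red moving jaw of the red catch, an upright plate 8 mm thick (along guard x), 24 mm wide (along guard y), from 102 to 152 mm above the table; the point is its centre line, 135 mm above the table. It slides along guard +x, towards the red lug.
- red_lug (a point): Red fixed lug facing the red jaw across the rail: same plate (8 mm along guard x, 24 mm along y, top 152 mm); the point is its centre line, 135 mm high. It is 31 mm from the jaw's point in guard x when the catch is unsqueezed (39 mm over both outer faces; about 24 mm fully squeezed). Pinch both from above, closing along guard x.
- red_catch (a joint): Travel of the red jaw, m: about 0 latched, 0.015 fully squeezed. Slides stiffly (about 5 N) and stays where it is left. Released from about 0.012. While latched its tongue blocks the yellow catch.
- yellow_jaw (a point): Yellow moving jaw of the yellow catch, an upright plate 8 mm thick (along guard y), 20 mm wide (along guard x), top 152 mm above the table; the point is its centre line, 135 mm high. It slides along guard -y, towards the yellow lug, and draws its steel bolt out of the gate's way.
- yellow_lug (a point): Yellow fixed lug facing the yellow jaw: same plate (8 mm along guard y, 20 mm along x, top 152 mm); the point is its centre line, 135 mm high. 29 mm from the jaw's point in guard y when unsqueezed (37 mm over both outer faces; about 24 mm fully squeezed). Pinch both from above, closing along guard y.
- yellow_catch (a joint): Travel of the yellow jaw, m: 0 bolted, 0.0135 fully squeezed; the gate is free from about 0.011. Slides stiffly (about 5 N), stays where it is left; blocked after 2 mm until the red catch is released.
- gate_post (a point): Black round upright post on top of the gate, 18 mm diameter, from 90 to 152 mm above the table; the point is on its axis, 135 mm high, 110 mm from the hinge axis. Pinch it from above; it may turn in the fingers.
- gate_hinge (a point): Point on the gate's vertical hinge axis, 135 mm above the table. The gate is 175 mm long and 14 mm thick, its top at 90 mm.
- gate_swing (a joint): Gate angle, rad: 0 shut, grows as the free end swings out towards the robot (guard -x; clockwise from above), stop at 1.35. A sprung detent makes the first 0.38 rad stiff (up to about 6 N at the post), then helps it on; a closing spring pulls it back (about 3 N at the post when wide), and if let go it rests half open near 0.7. Wide open means above 1.1.
- steel_weight: Loose steel weight, 48 mm diameter, 46 mm high, standing on the turntable (top 50 mm above the table) inside the guard; origin at the centre of its underside.
- brass_weight: Loose brass weight, 40 mm diameter, 52 mm high, standing on the table in front of the fixed panel; origin under its centre.
- blue_block: Loose blue plastic block 50 x 70 x 30 mm on the table; origin under its centre.
- jar: Loose clear jar with green cap, 56 mm diameter, 90 mm high; origin under its centre.
- rubber_bob: Loose black rubber cone, 44 mm diameter, 36 mm high; origin under its centre.
- clamp_block: Loose wooden block 60 x 90 x 40 mm with an upright steel screw (top 91 mm); origin under its centre.
- driver: Loose red-handled screwdriver, about 200 mm long, lying on the table right of the robot, handle towards its own -x.

How it is judged:
By the outcome, as a careful person would: the job done as asked, in the order asked, and still so for the second after the job is handed in, while the arm keeps its last pose, push and grip.
It also fails if it takes over 56 s, if anything falls off the work surface, if the arm or the gripper's body presses on something with over 40 N, if the wrist force passes 120 N, or if a joint passes its speed limit or range.

## Working session

There is one attempt and no reset: what is moved stays moved. The work goes in short steps, Python scripts to look and compute and a tool call to move; the robot and the scene stay as the last step left them, time stands still between calls to the robot, and variables do not carry over. Pictures are saved under pics/ and viewed, and the job is handed in when it is done.

Besides the shell and the picture viewer there is one more tool, called after ">>>" as name(argument=value, ...), one argument or row to a line, values as JSON. servo_tool: Moves the arm, as the interface text tells. Its arguments: {"type":"object","properties":{"commands":{"type":"array"}},"required":["commands"]}

```bash
mkdir -p pics
python3 - <<'E'
from workcell import manip
import cv2
print(manip.get_state(), manip.nose_length)
for n in("side","top"):
    print(n,manip.camera_info(n)); cv2.imwrite(f"pics/{n}0.png",manip.capture(n))
E
```

```text
{'t': 0.0, 'joints': array([ 1.11571430e+00,  3.79422074e-01,  1.73477504e+00, -1.88362370e-05,
        1.02849642e+00, -3.33000181e-02]), 'joint_vel': array([-0.00023532,  0.00070394, -0.00140785,  0.00175938,  0.00053299,
       -0.00092661]), 'joint_efforts': array([ 2.09367390e-03, -7.63698363e+01, -4.34372771e+01,  6.52338169e-02,
        4.22991486e-02, -4.06936931e-05]), 'tcp_pos': array([0.28644304, 0.63837142, 0.2915816 ]), 'ee_rot': array([-3.14049185e+00, -2.05385162e-05,  2.71982036e+00]), 'contact_force': array([ 0.59022528, -0.24144944, -0.54058608]), 'moment': array([0.02121641, 0.04459129, 0.05876453]), 'opening': 0.09095049556806341} 0.0783
side {'fx': 512.5292456048533, 'fy': 512.5292456048533, 'cx': 277.1061784857052, 'cy': 210.61472932576353, 'k1': -0.0766135683878297, 'cam_to_world': array([[ 0.84706725, -0.39482091,  0.35579985,  0.05254027],
       [-0.53139199, -0.64171651,  0.55301218, -0.66660778],
       [ 0.00998186, -0.65750769, -0.75338171,  1.05156363],
       [ 0.        ,  0.        ,  0.        ,  1.        ]])}
top {'fx': 382.03503636039255, 'fy': 382.03503636039255, 'cx': 281.7987528004461, 'cy': 209.6074616819492, 'k1': 0.027560017055454838, 'cam_to_world': array([[-1.04507974e-01, -9.73687532e-01,  2.02510922e-01,
         3.14968930e-01],
       [-9.94523744e-01,  1.02159002e-01, -2.20467873e-02,
         2.36874647e-02],
       [ 7.78368282e-04, -2.03705986e-01, -9.79031800e-01,
         1.11650242e+00],
       [ 0.00000000e+00,  0.00000000e+00,  0.00000000e+00,
         1.00000000e+00]])}
```

View pics/side0.png

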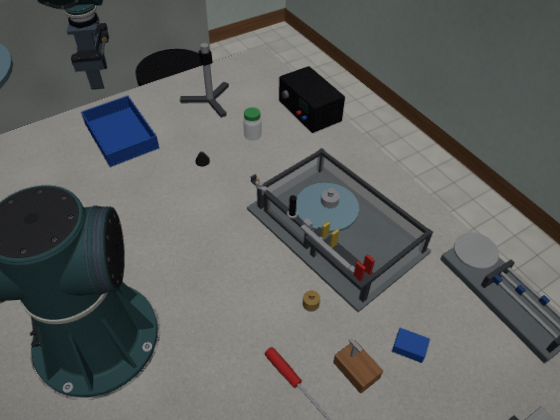

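View pics/top0.png

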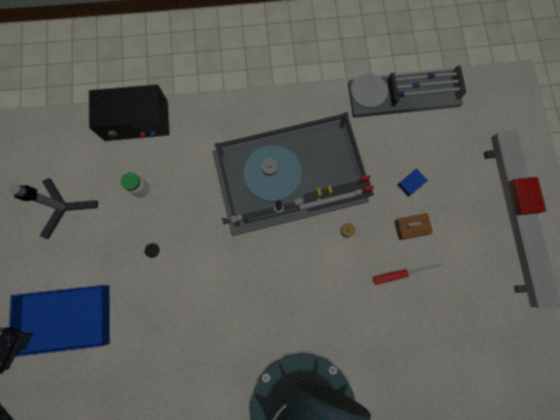

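The side view shows the post near (292,205), the yellow plates near (325,229) and (334,238), and the red plates near (361,270) and (369,263). I'll zoom in and mask them.

```bash
cat > h.py <<'E'
from workcell import manip
import cv2, numpy as np
def ray(n,px):
    c=manip.camera_info(n); d=np.array([(px[0]-c['cx'])/c['fx'],(px[1]-c['cy'])/c['fy']])
    u=d.copy()
    for _ in range(20): u=d/(1+c['k1']*(u@u))
    T=c['cam_to_world']; return T[:3,3],T[:3,:3]@np.array([u[0],u[1],1])
def onz(n,px,z):
    o,d=ray(n,px); return o+d*(z-o[2])/d[2]
def tri(a,b):
    (o,d),(p,e)=ray('side',a),ray('top',b); d=d/np.linalg.norm(d); e=e/np.linalg.norm(e)
    s=np.linalg.lstsq(np.c_[d,-e],p-o,rcond=None)[0]; A=o+d*s[0];B=p+e*s[1]
    return (A+B)/2,np.linalg.norm(A-B)
def proj(n,P):
    c=manip.camera_info(n);T=c['cam_to_world']; q=T[:3,:3].T@(np.array(P)-T[:3,3]); u=q[:2]/q[2]; u=u*(1+c['k1']*(u@u))
    return u*c['fx']+[c['cx'],c['cy']]
E
python3 - <<'E'
from h import *
for n,(x,y,w,h) in {'side':(240,150,200,150),'top':(205,105,180,135)}.items():
    im=cv2.imread(f'pics/{n}0.png')
    cv2.imwrite(f'pics/{n}0z.png',cv2.resize(im[y:y+h,x:x+w],(800,600),interpolation=cv2.INTER_CUBIC))
    hsv=cv2.cvtColor(im,cv2.COLOR_BGR2HSV)
    H,S,V=[hsv[...,i].astype(int) for i in range(3)]
    for nm,m in {'red':((H<8)|(H>172))&(S>150)&(V>60),'yel':(H>20)&(H<35)&(S>120)&(V>80)}.items():
        k,l,st,ce=cv2.connectedComponentsWithStats(m.astype(np.uint8))
        for i in range(1,k):
            if st[i,4]>3 : print(n,nm,st[i],ce[i].round(1))
E
```

```text
side red [296 110   5   5  17] [298.5 112. ]
side red [354 255  21  26 292] [363.6 267.5]
side red [265 348  36  39 479] [282.3 366.6]
side yel [322 222   8  16  79] [325.4 229.3]
side yel [331 230   8  17  92] [334.2 237.7]
top red [140 132   5   4  17] [142.1 133.6]
top red [362 176   8   4  25] [365.2 177.4]
top red [514 178  31  36 824] [529.  195.2]
top red [365 186   8   5  27] [368.3 187.8]
top red [374 270  34  13 223] [390.5 276.4]
top yel [328 186   4   7  20] [329.6 188.6]
top yel [317 188   5   7  20] [318.8 191.2]
```

```bash
sleep 0
```

```text
(no output)
```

View pics/side0z.png

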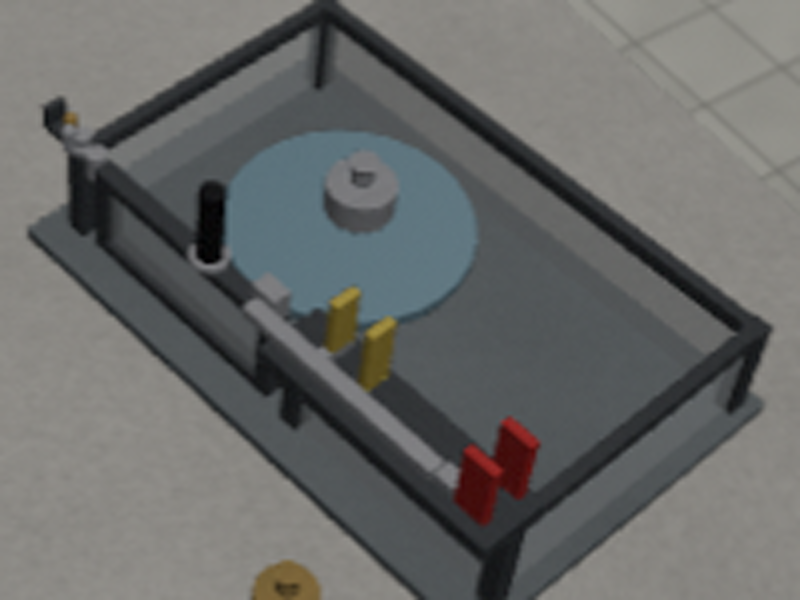

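View pics/top0z.png

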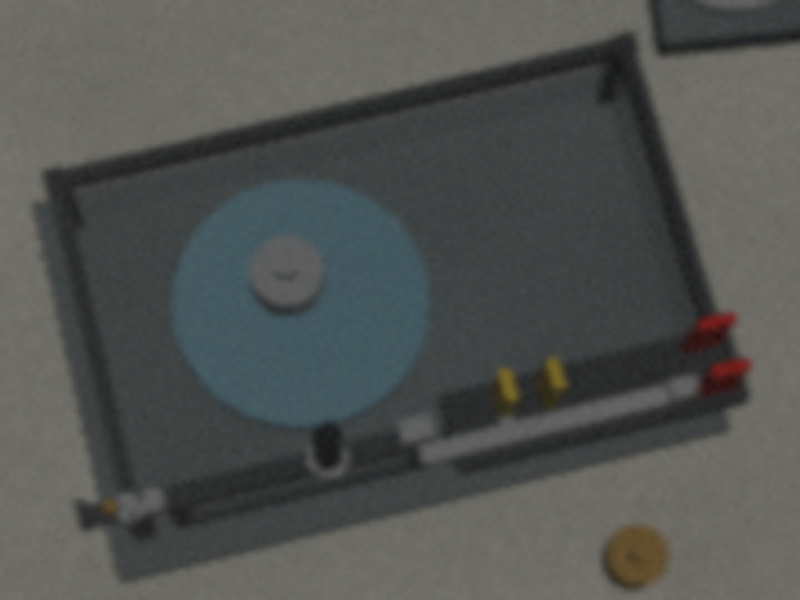

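Run:
```python
from h import *
S=lambda x,y:(240+x/4-.4,150+y/4-.4); T=lambda x,y:(205+x/4.444-.4,105+y/4.444-.4)
P={}
for n,a,b,z in [('rj',(483,457),(730,366),.152),('rl',(521,428),(718,321),.152),('yj',(345,294),(506,374),.152),('yl',(381,324),(554,362),.152),('post',(212,188),(328,430),.152),('postbase',(210,256),(328,462),.09),('weight',(362,160),(287,271),.05),('brass',(287,583),(636,550),.052)]:
    p,e=tri(S(*a),T(*b)); A=onz('side',S(*a),z);B=onz('top',T(*b),z); P[n]=(A+B)/2
    print(n,p.round(4),round(e,4),A[:2].round(4),B[:2].round(4))
for a,b in [('rj','rl'),('yj','yl'),('post','yj'),('post','rj'),('rj','yj')]:
    d=(P[b]-P[a])[:2]; print(a,b,np.linalg.norm(d).round(4),np.degrees(np.arctan2(d[1],d[0])).round(2))
```

```text
rj [ 0.5494 -0.2293  0.1534] 0.0022 [ 0.549  -0.2284] [ 0.5508 -0.2301]
rl [ 0.5771 -0.226   0.1555] 0.0013 [ 0.5785 -0.2241] [ 0.5787 -0.2272]
yj [ 0.5561 -0.0974  0.152 ] 0.0075 [ 0.5521 -0.0968] [ 0.5597 -0.0989]
yl [ 0.5603 -0.1263  0.1524] 0.0074 [ 0.5566 -0.1254] [ 0.564  -0.1279]
post [0.5339 0.0094 0.1546] 0.0054 [0.5325 0.0119] [0.5371 0.0084]
postbase [0.531  0.0094 0.0931] 0.001 [0.5331 0.0114] [0.5312 0.0095]
weight [0.6549 0.0222 0.099 ] 0.0024 [0.6872 0.0574] [0.67   0.0226]
brass [ 0.4633 -0.182   0.0349] 0.0025 [ 0.4552 -0.1898] [ 0.4622 -0.1792]
rj rl 0.0289 7.08
yj yl 0.0291 -81.35
post yj 0.1101 -78.93
post rj 0.2399 -86.4
rj yj 0.1315 87.35
```

Run:
```python
from h import *
S=lambda x,y:(240+x/4-.4,150+y/4-.4); T=lambda x,y:(205+x/4.444-.4,105+y/4.444-.4)
def L(nm,f,n,a,b,z):
    A=onz(n,f(*a),z);B=onz(n,f(*b),z);d=(A-B)[:2];print(nm,n,A[:2].round(4),B[:2].round(4),np.linalg.norm(d).round(4),np.degrees(np.arctan2(-d[0],d[1])).round(2))
L('back',S,'side',(328,8),(757,325),.09)
L('back',T,'top',(55,178),(625,45),.09)
L('basefront',S,'side',(32,234),(400,580),.008)
L('basefront',T,'top',(125,576),(722,428),.008)
L('rail',S,'side',(252,307),(440,470),.1)
L('rail',T,'top',(422,455),(668,395),.1)
L('frontrail',S,'side',(95,170),(490,545),.09)
L('hinge-post',S,'side',(95,152),(210,256),.09)
L('right',T,'top',(625,45),(740,395),.09)
```

```text
back side [0.7275 0.1587] [ 0.7864 -0.2096] 0.373 9.08
back top [0.7339 0.164 ] [ 0.7864 -0.2108] 0.3785 7.98
basefront side [0.482 0.149] [ 0.5311 -0.2026] 0.355 7.95
basefront top [0.4862 0.149 ] [ 0.5441 -0.2563] 0.4094 8.13
rail side [ 0.5274 -0.0427] [ 0.5514 -0.1972] 0.1563 8.81
rail top [ 0.5274 -0.048 ] [ 0.5492 -0.2031] 0.1566 7.99
frontrail side [0.5101 0.1113] [ 0.5496 -0.2474] 0.3608 6.28
hinge-post side [0.5184 0.125 ] [0.5331 0.0114] 0.1145 7.39
right top [ 0.7864 -0.2108] [ 0.5468 -0.2498] 0.2428 -80.76
```

The two views agree once I use the centres of the top faces. The guard is turned about +8°, the red pair is centred near (0.564, -0.227) and the yellow pair near (0.554, -0.112). The post is near (0.532, 0.0105). I'll approach the red catch with the jaws closing along guard x.

>>> servo_tool(
  commands=[
    [[0,0,-0.1],[0.0188,-0.0577,0],0],
    [[0,0,-0.1],[0.0188,-0.0577,0],0],
    [[0,0,-0.1],[0.0188,-0.0577,0],0],
    [[0,0,-0.1],[0.0188,-0.0577,0],0],
    [[0,0,-0.1],[0.0188,-0.0577,0],0],
  ],
)

```text
t: 0.72
tcp_pos: [0.3807, 0.3483, 0.2921]
ee_rot: [-3.142, 0.0, 2.217]
contact_force: [0.8, 0.1, -0.1]
opening: 0.0914
```

>>> servo_tool(
  commands=[
    [[0,0,-0.1],[0.0188,-0.0577,0],0],
    [[0,0,-0.1],[0.0188,-0.0577,0],0],
    [[0,0,-0.1],[0.0188,-0.0577,0],0],
    [[0,0,-0.1],[0.0188,-0.0577,0],0],
    [[0,0,-0.107],[0.0188,-0.0577,0],0],
  ],
)

```text
t: 1.35
tcp_pos: [0.4748, 0.0597, 0.2923]
ee_rot: [3.141, -0.0, 1.709]
contact_force: [0.9, 1.2, -0.0]
opening: 0.0913
```

>>> servo_tool(
  commands=[
    [[0,0,0],[0.0188,-0.0577,0],0],
    [[0,0,0],[0.0188,-0.0577,0],0],
    [[0,0,0],[0.0188,-0.0577,0],0],
    [[0,0,0],[0.0188,-0.0577,0],0],
    [[0,0,0],[0.01,-0.0288,0],0],
  ],
)

```text
t: 1.98
tcp_pos: [0.5601, -0.2007, 0.292]
ee_rot: [-3.142, 0.0, 1.711]
contact_force: [0.7, 0.3, 0.0]
opening: 0.0912
```

>>> servo_tool(
  commands=[
    [[0,0,0],[0.0074,-0.0263,0],0],
    [[0,0,0],[0,0,-0.03],0],
    [[0,0,0],[0,0,-0.03],0],
    [[0,0,0],[0,0,0],0],
  ],
)

```text
t: 2.48
tcp_pos: [0.5661, -0.2237, 0.2303]
ee_rot: [-3.138, -0.002, 1.713]
contact_force: [-0.2, 0.5, 0.0]
opening: 0.0916
```

```bash
cat > look.py <<'E'
from h import *
import sys
t=sys.argv[1]; cx,cy=map(int,sys.argv[2:4])
P=manip.get_state(); print(P['tcp_pos'],P['ee_rot'],P['contact_force'],P['opening'])
for n in sys.argv[4:]:
    im=manip.capture(n); cv2.imwrite(f'pics/{n}{t}.png',im)
    if n=='top': x,y=map(int,proj('top',P['tcp_pos'])-[50,40])
    else: x,y=cx-80,cy-60
    w,h=(160,120) if n=='side' else (120,90)
    x=max(0,x);y=max(0,y)
    print(n,'crop',x,y)
    cv2.imwrite(f'pics/{n}{t}z.png',cv2.resize(im[y:y+h,x:x+w],(800,600),interpolation=cv2.INTER_CUBIC))
E
python3 look.py 1 365 250 side top
```

```text
[ 0.5661443  -0.22366651  0.23031127] [-3.13813480e+00 -2.11565129e-03  1.71324260e+00] [-0.20196157  0.54607043  0.03450433] 0.09156274439469614
side crop 285 190
top crop 322 132
```

View pics/side1z.png

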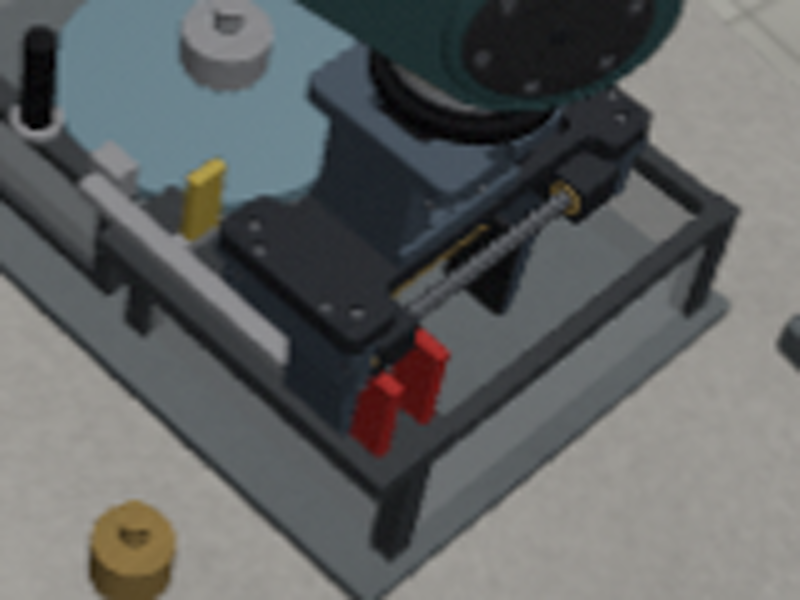

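View pics/top1z.png

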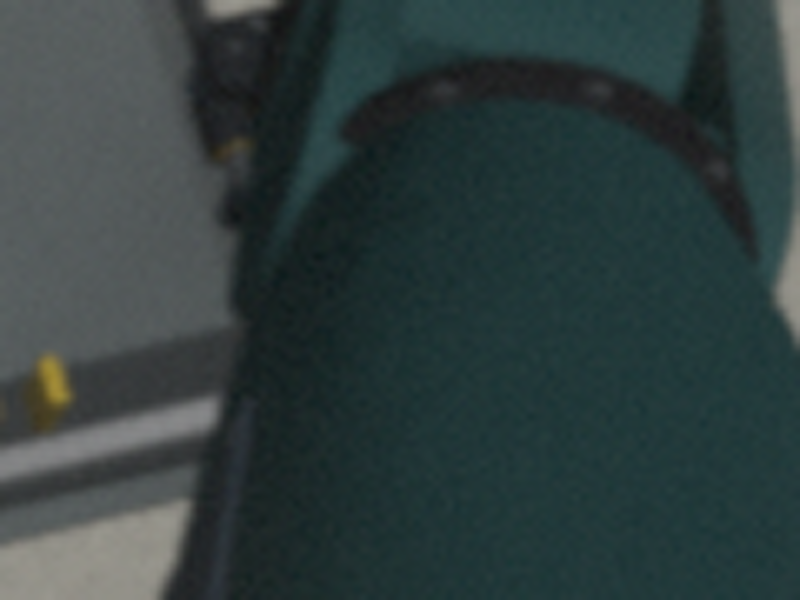

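Run:
```python
from h import *
s=manip.get_state();p=s['tcp_pos'];a=np.radians(8.1);X=np.array([np.cos(a),np.sin(a),0]);Y=np.array([-X[1],X[0],0])
for nm,sx,sy in[('c',0,0),('near tip -y',-.0457,-.016),('near tip +y',-.0457,.016),('near back -y',-.059,-.016),('far tip -y',.0457,-.016)]:
    q=p+X*sx+Y*sy;q[2]-=.0783;print(nm,((proj('side',q)-[285,190])*5+2).round())
for q in [(.5490,-.2285,.152),(.5786,-.2255,.152)]: print(((proj('side',q)-[285,190])*5+2).round())
```

```text
c [407. 342.]
near tip -y [360. 423.]
near tip +y [306. 375.]
near back -y [338. 440.]
far tip -y [506. 311.]
[379. 371.]
[428. 337.]
```

>>> servo_tool(
  commands=[
    [[0,0,0],[0,-0.002,-0.02],0],
    [[0,0,0],[0,0,-0.012],0],
    [[0,0,0],[0,0,0],0],
    [[0,0,0],[0,0,0],0],
  ],
)

```text
t: 3.08
tcp_pos: [0.5673, -0.2263, 0.2004]
ee_rot: [3.141, 0.0, 1.713]
contact_force: [-0.2, -0.4, -0.9]
opening: 0.0915
```

>>> servo_tool(
  commands=[
    [[0,0,0],[0,0,0],0.4],
    [[0,0,0],[0,0,0],0.4],
    [[0,0,0],[0,0,0],0.5],
    [[0,0,0],[0,0,0],0.5],
  ],
)

```text
t: 3.58
tcp_pos: [0.5672, -0.2262, 0.2003]
ee_rot: [3.141, 0.0, 1.713]
contact_force: [0.3, 0.7, -0.5]
opening: 0.054
```

```bash
python3 look.py 2 365 250 side
```

```text
[ 0.56722874 -0.22624646  0.20033211] [3.14146642e+00 9.61001190e-05 1.71278915e+00] [ 0.25684173  0.65463116 -0.47397397] 0.054028936063360206
side crop 285 190
```

View pics/side2z.png

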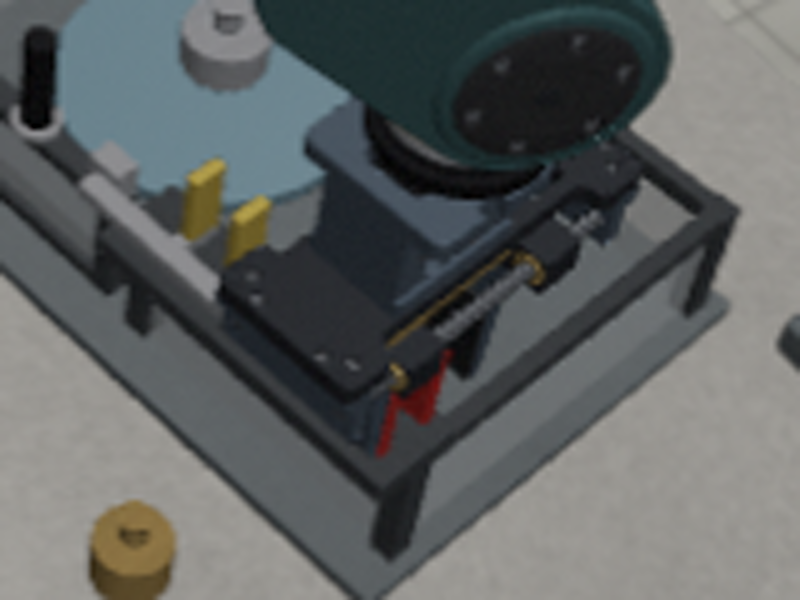

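The two fingers straddle the red plates, which show at about (385,430) and (430,390) in the crop. Closing in stages.

>>> servo_tool(
  commands=[
    [[0,0,0],[0,0,0],0.6],
    [[0,0,0],[0,0,0],0.65],
    [[0,0,0],[0,0,0],0.7],
    [[0,0,0],[0,0,0],0.7],
  ],
)

```text
t: 4.12
tcp_pos: [0.569, -0.226, 0.2002]
ee_rot: [3.137, 0.001, 1.712]
contact_force: [19.7, 3.8, -15.9]
opening: 0.0275
```

>>> servo_tool(
  commands=[
    [[0,0,0],[0,0,0],0.76],
    [[0,0,0],[0,0,0],0.8],
    [[0,0,0],[0,0,0],0.85],
    [[0,0,0],[0,0,0],0.85],
  ],
)

```text
t: 4.62
tcp_pos: [0.5707, -0.2257, 0.2002]
ee_rot: [3.133, 0.002, 1.712]
contact_force: [37.8, 8.7, -28.5]
opening: 0.0238
```

>>> servo_tool(
  commands=[
    [[0,0,0],[0.002,0.0003,0],0.85],
    [[0,0,0],[0.002,0.0003,0],1],
    [[0,0,0],[0,0,0],1],
    [[0,0,0],[0,0,0],1],
  ],
)

```text
t: 5.12
tcp_pos: [0.5715, -0.2256, 0.2002]
ee_rot: [3.14, 0.0, 1.713]
contact_force: [6.8, 0.2, -6.0]
opening: 0.0231
```

Opening 0.0231, so the red catch is fully squeezed (about 24 mm expected). I'll release, lift, turn 90° and move to the yellow catch.

>>> servo_tool(
  commands=[
    [[0,0,0],[0,0,0],0.3],
    [[0,0,0],[0,0,0],0.2],
    [[0,0,0],[0,0,0.03],0],
    [[0,0,0],[0,0,0.03],0],
    [[0,0,-0.171],[-0.001,0.011,0],0],
  ],
)

```text
t: 5.75
tcp_pos: [0.5711, -0.2153, 0.2628]
ee_rot: [3.138, 0.001, 1.538]
contact_force: [-0.3, -0.4, -0.6]
opening: 0.0696
```

Run:
```python
from h import *
s=manip.get_state();print(s['joints'].round(3),s['opening'],s['tcp_pos'],s['ee_rot'])
```

```text
[-0.399  0.276  1.936  0.     0.925 -0.366] 0.06964448379100789 [ 0.57111163 -0.21529084  0.26276808] [3.13798876e+00 1.30462997e-03 1.53808224e+00]
```

>>> servo_tool(
  commands=[
    [[0,0,-0.175],[-0.002,0.012,0],0],
    [[0,0,-0.175],[-0.002,0.012,0],0],
    [[0,0,-0.175],[-0.002,0.012,0],0],
    [[0,0,-0.175],[-0.002,0.013,0],0],
    [[0,0,-0.175],[-0.002,0.013,0],0],
  ],
)

```text
t: 6.38
tcp_pos: [0.56, -0.1523, 0.2603]
ee_rot: [-3.141, -0.0, 0.661]
contact_force: [1.5, 0.4, -0.6]
opening: 0.091
```

>>> servo_tool(
  commands=[
    [[0,0,-0.175],[-0.0015,0.013,0],0],
    [[0,0,-0.175],[-0.0015,0.013,0],0],
    [[0,0,-0.175],[-0.001,0.012,0],0],
    [[0,0,0],[0,0,0],0],
  ],
)

```text
t: 6.88
tcp_pos: [0.5561, -0.1142, 0.2603]
ee_rot: [-3.141, -0.0, 0.144]
contact_force: [0.4, -0.3, 0.0]
opening: 0.0915
```

```bash
python3 look.py 3 330 230 side top;python3 - <<'E'
from h import *
s=manip.get_state();print(s['joints'].round(3))
E
```

```text
[ 0.5560718  -0.11420284  0.26031336] [-3.14148366e+00 -2.11618892e-06  1.43508902e-01] [ 0.41233554 -0.31334864  0.00184313] 0.09151292718612243
side crop 250 170
top crop 279 137
[-0.245  0.216  2.02  -0.     0.905  1.18 ]
```

View pics/side3z.png

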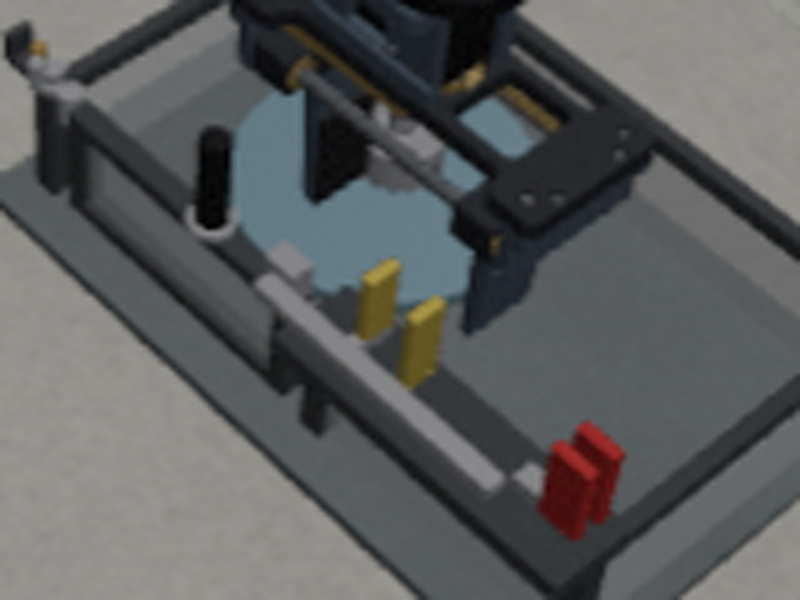

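View pics/top3z.png

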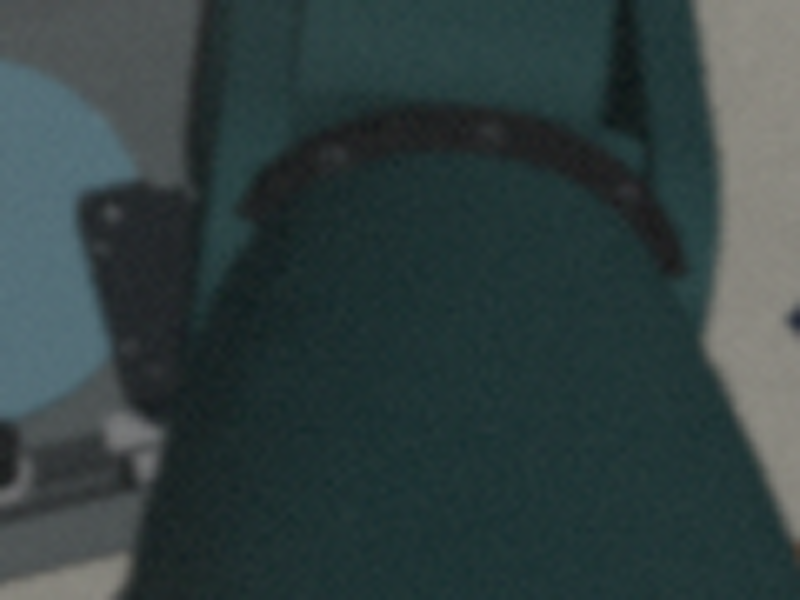

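The red plates now stand close together at (570,450) and (600,440), so the red catch stayed squeezed. The yellow tops are at (382,268) and (425,304) in the crop. Checking their position.

Run:
```python
from h import *
for q in [(382,268),(425,304),(214,136)]: print(onz('side',(250+q[0]/5-.4,170+q[1]/5-.4),.152).round(4))
```

```text
[ 0.5523 -0.0972  0.152 ]
[ 0.5565 -0.1246  0.152 ]
[0.5317 0.0117 0.152 ]
```

>>> servo_tool(
  commands=[
    [[0,0,0],[0,0,-0.03],0],
    [[0,0,0],[0,0,-0.02],0.2],
    [[0,0,0],[0,0,-0.011],0.4],
    [[0,0,0],[0,0,0],0.5],
    [[0,0,0],[0,0,0],0.5],
  ],
)

```text
t: 7.6
tcp_pos: [0.5566, -0.1148, 0.1998]
ee_rot: [3.141, -0.001, 0.142]
contact_force: [0.0, 0.3, -0.5]
opening: 0.0546
```

```bash
python3 look.py 4 330 230 side
```

```text
[ 0.55656441 -0.11477337  0.19983184] [ 3.14131202e+00 -6.96317663e-04  1.42129434e-01] [ 0.01250519  0.33553381 -0.50844462] 0.05455390618154139
side crop 250 170
```

View pics/side4z.png

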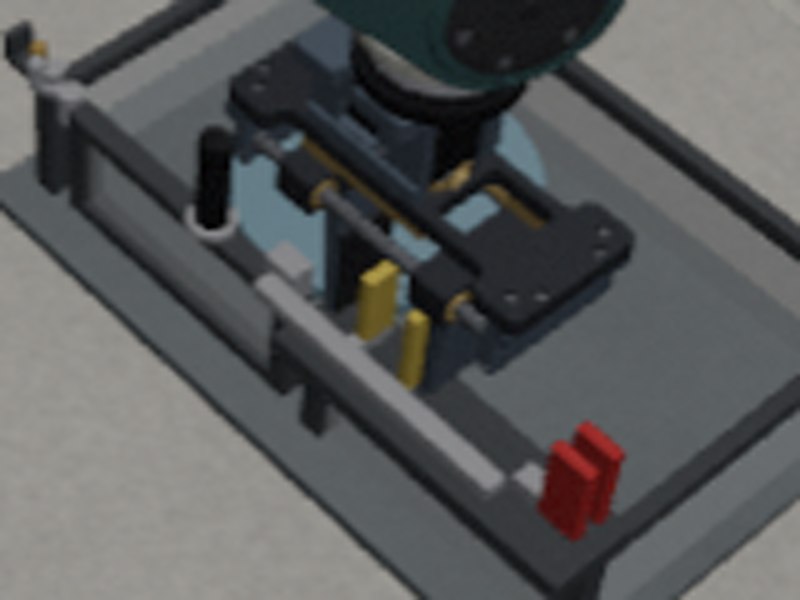

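Run:
```python
from h import *
s=manip.get_state();p=s['tcp_pos'];a=np.radians(8.1);X=np.array([np.cos(a),np.sin(a),0]);Y=np.array([-X[1],X[0],0])
for sy in (.0273,-.0273,-.04):
  for sx in (-.016,.016):
    q=p+X*sx+Y*sy;q[2]-=.0783;print(sy,sx,((proj('side',q)-[250,170])*5+2).round())
for c in [(.5523,-.0975),(.5565,-.1255)]:
  for sx in (-.01,.01):
    print('plate',[((proj('side',np.array([*c,z])+X*sx)-[250,170])*5+2).round() for z in (.152,.122)])
```

```text
0.0273 -0.016 [341. 313.]
0.0273 0.016 [390. 279.]
-0.0273 -0.016 [423. 385.]
-0.0273 0.016 [473. 349.]
-0.04 -0.016 [443. 402.]
-0.04 0.016 [492. 366.]
plate [array([367., 279.]), array([362., 320.])]
plate [array([398., 258.]), array([393., 299.])]
plate [array([410., 316.]), array([404., 357.])]
plate [array([442., 294.]), array([435., 335.])]
```

The fingers straddle both yellow plates, and the projected pads overlap them along x. Closing.

>>> servo_tool(
  commands=[
    [[0,0,0],[0,0,0],0.6],
    [[0,0,0],[0,0,0],0.65],
    [[0,0,0],[0,0,0],0.7],
    [[0,0,0],[0,0,0],0.7],
  ],
)

```text
t: 8.15
tcp_pos: [0.5568, -0.1169, 0.1997]
ee_rot: [3.137, -0.001, 0.143]
contact_force: [1.5, -26.4, -4.3]
opening: 0.0275
```

>>> servo_tool(
  commands=[
    [[0,0,0],[0.0003,-0.002,0],0.75],
    [[0,0,0],[0.0002,-0.002,0],0.8],
    [[0,0,0],[0,0,0],1],
    [[0,0,0],[0,0,0],1],
  ],
)

```text
t: 8.65
tcp_pos: [0.5571, -0.1194, 0.1997]
ee_rot: [3.14, -0.001, 0.142]
contact_force: [0.1, -10.2, 1.6]
opening: 0.0226
```

Opening 0.0226, so the yellow catch is fully squeezed. I'll release, lift, turn back and go above the post.

>>> servo_tool(
  commands=[
    [[0,0,0],[0,0,0],0.3],
    [[0,0,0],[0,0,0],0.2],
    [[0,0,0],[0,0,0.03],0],
    [[0,0,0],[0,0,0.03],0],
    [[0,0,0.171],[-0.002,0.012,0],0],
  ],
)

```text
t: 9.28
tcp_pos: [0.5557, -0.1069, 0.2615]
ee_rot: [3.14, -0.003, 0.315]
contact_force: [-0.1, -0.5, -0.5]
opening: 0.0699
```

>>> servo_tool(
  commands=[
    [[0,0,0.175],[-0.003,0.015,0],0],
    [[0,0,0.175],[-0.003,0.015,0],0],
    [[0,0,0.175],[-0.003,0.015,0],0],
    [[0,0,0.175],[-0.003,0.015,0],0],
    [[0,0,0.175],[-0.003,0.015,0],0],
  ],
)

```text
t: 9.9
tcp_pos: [0.5394, -0.0309, 0.2591]
ee_rot: [-3.141, -0.0, 1.194]
contact_force: [-0.0, -0.0, 0.6]
opening: 0.0911
```

>>> servo_tool(
  commands=[
    [[0,0,0.175],[-0.003,0.015,0],0],
    [[0,0,0.175],[-0.002,0.015,0],0],
    [[0,0,0.175],[-0.001,0.011,0],0],
    [[0,0,0],[0,0,0],0],
  ],
)

```text
t: 10.4
tcp_pos: [0.5335, 0.0099, 0.2591]
ee_rot: [-3.141, -0.0, 1.713]
contact_force: [-0.3, 0.1, -0.2]
opening: 0.0914
```

```bash
python3 look.py 5 310 220 side top
```

```text
[0.53347315 0.00992655 0.25914217] [-3.14131502e+00 -1.37212686e-04  1.71283260e+00] [-0.32511358  0.06865398 -0.15035397] 0.09140541873912926
side crop 230 160
top crop 227 152
```

View pics/side5z.png

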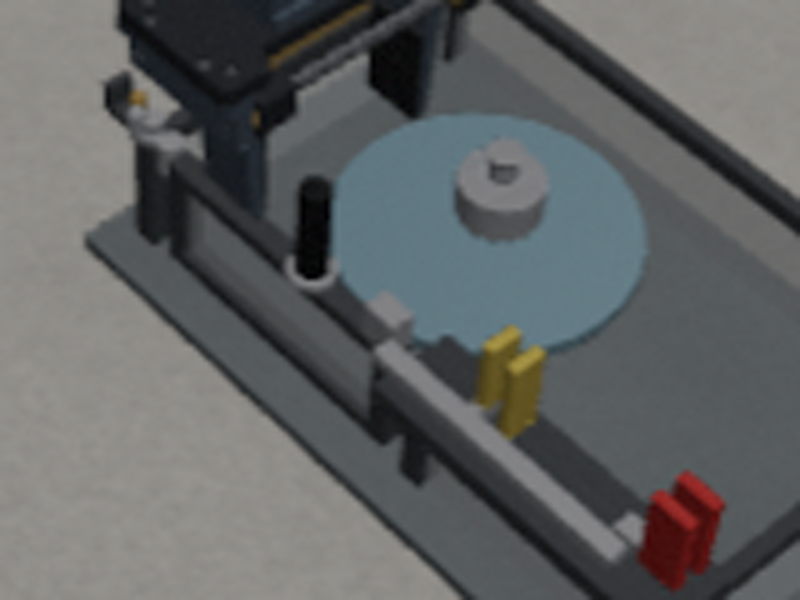

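View pics/top5.png

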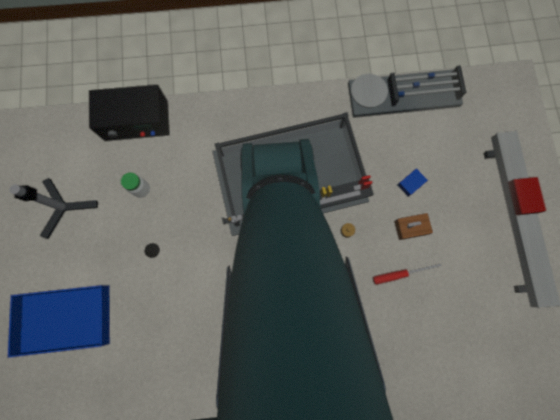

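Both catches are squeezed, at (500,370)/(523,390) for yellow and (665,530)/(700,510) for red. Descending onto the post.

>>> servo_tool(
  commands=[
    [[0,0,0],[0,-0.001,-0.03],0],
    [[0,0,0],[0,0,-0.02],0],
    [[0,0,0],[0,0,-0.011],0.4],
    [[0,0,0],[0,0,0],0.5],
    [[0,0,0],[0,0,0],0.5],
  ],
)

```text
t: 11.12
tcp_pos: [0.5341, 0.0083, 0.1989]
ee_rot: [3.141, 0.0, 1.712]
contact_force: [0.2, -0.0, 0.3]
opening: 0.0643
```

```bash
python3 look.py 6 310 220 side
```

```text
[0.53410898 0.00826214 0.1989146 ] [3.14071263e+00 1.48390428e-04 1.71204490e+00] [ 0.20363279 -0.03157018  0.2785444 ] 0.06428686077708166
side crop 230 160
```

View pics/side6z.png

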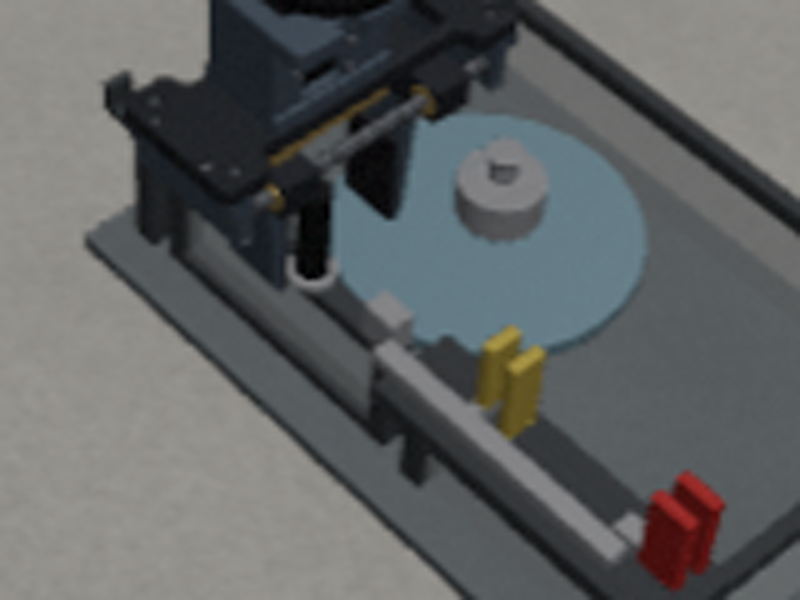

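The post stands between the pads, about 14 mm in from their right edge, so it is nearly centred. Closing.

>>> servo_tool(
  commands=[
    [[0,0,0],[0,0,0],0.65],
    [[0,0,0],[0,0,0],0.75],
    [[0,0,0],[0,0,0],0.8],
    [[0,0,0],[0,0,0],0.85],
    [[0,0,0],[0,0,0],0.85],
  ],
)

```text
t: 11.8
tcp_pos: [0.5338, 0.0084, 0.1983]
ee_rot: [3.141, 0.0, 1.713]
contact_force: [0.3, 0.3, 0.2]
opening: 0.017
```

Run:
```python
import numpy as np
a0=np.radians(-81.9);R=.11;L=.06
def post(th): return R*np.array([np.cos(a0-th),np.sin(a0-th)])
prev=np.zeros(3);p0=post(0)
N=20
for k in range(1,N+1):
    th=1.3*k/N; t=0 
    q=np.r_[post(th)-p0,0]; print(k,round(th,3),((q-prev)*1000).round(1)); prev=q
u=np.array([np.cos(a0-1.3),np.sin(a0-1.3)])
print('u',u,'tilt.3 shift',-u*L*np.sin(.3),L*(np.cos(.3)-1))
```

```text
1 0.065 [-7.1 -0.8  0. ]
2 0.13 [-7.1 -0.3  0. ]
3 0.195 [-7.1  0.2  0. ]
4 0.26 [-7.1  0.6  0. ]
5 0.325 [-7.1  1.1  0. ]
6 0.39 [-7.   1.5  0. ]
7 0.455 [-6.9  2.   0. ]
8 0.52 [-6.7  2.4  0. ]
9 0.585 [-6.6  2.9  0. ]
10 0.65 [-6.4  3.3  0. ]
11 0.715 [-6.1  3.7  0. ]
12 0.78 [-5.9  4.1  0. ]
13 0.845 [-5.6  4.4  0. ]
14 0.91 [-5.3  4.8  0. ]
15 0.975 [-5.   5.1  0. ]
16 1.04 [-4.6  5.4  0. ]
17 1.105 [-4.3  5.7  0. ]
18 1.17 [-3.9  6.   0. ]
19 1.235 [-3.5  6.2  0. ]
20 1.3 [-3.1  6.5  0. ]
u [-0.91625448 -0.4005967 ] tilt.3 shift [0.0162463  0.00710307] -0.002679810652463641
```

>>> servo_tool(
  commands=[
    [[0,0,-0.065],[-0.0071,-0.0008,0],1],
    [[0,0,-0.065],[-0.0071,-0.0003,0],1],
    [[0,0,-0.065],[-0.0071,0.0002,0],1],
    [[0,0,-0.065],[-0.0071,0.0006,0],1],
    [[0,0,-0.065],[-0.0071,0.0011,0],1],
  ],
)

```text
t: 12.42
tcp_pos: [0.4983, 0.0089, 0.1982]
ee_rot: [3.141, 0.0, 1.386]
contact_force: [3.8, -3.7, -4.5]
opening: 0.0175
```

>>> servo_tool(
  commands=[
    [[0,0,-0.065],[-0.007,0.0015,0],1],
    [[0,0,-0.065],[-0.0069,0.002,0],1],
    [[0,0,-0.065],[-0.0067,0.0024,0],1],
    [[0,0,-0.065],[-0.0066,0.0029,0],1],
    [[0,0,-0.065],[-0.0064,0.0033,0],1],
  ],
)

```text
t: 13.05
tcp_pos: [0.4643, 0.0211, 0.1982]
ee_rot: [-3.142, 0.001, 1.061]
contact_force: [-0.8, -3.2, 1.0]
opening: 0.0173
```

```bash
python3 look.py 7 310 220 side
```

```text
[0.46425938 0.0210711  0.19822432] [-3.14155762e+00  6.72225636e-04  1.06097783e+00] [-0.77588674 -3.21717674  0.96261133] 0.017343171867613912
side crop 230 160
```

View pics/side7z.png

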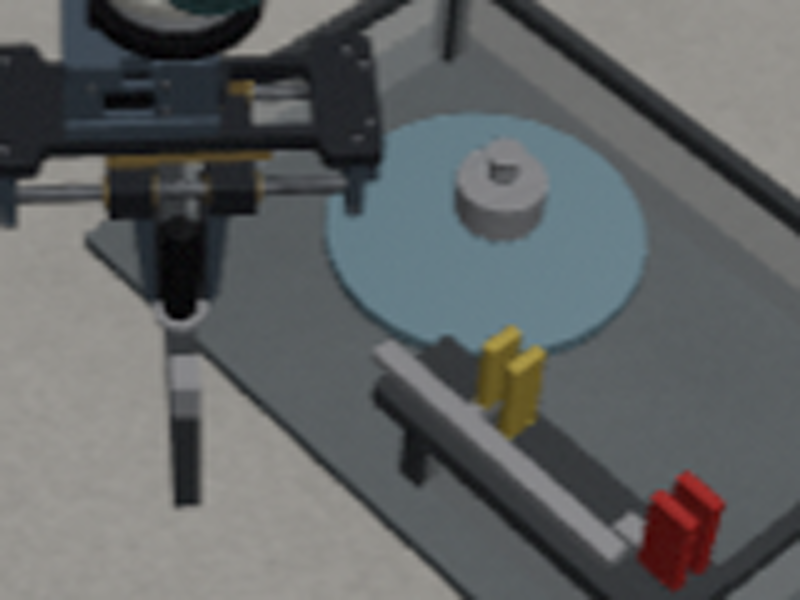

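The gate has swung out past the detent. Its free end is at (185,490) in the crop, and both catches are still squeezed. I'll go on and tilt the fingers back later, since the end is near the minimum reach.

>>> servo_tool(
  commands=[
    [[0,0,-0.065],[-0.0061,0.0037,0],1],
    [[0,0,-0.065],[-0.0059,0.0041,0],1],
    [[0,0,-0.065],[-0.0056,0.0044,0],1],
    [[0,0,-0.065],[-0.0053,0.0048,0],1],
    [[0,0,-0.065],[-0.005,0.0051,0],1],
  ],
)

```text
t: 13.72
tcp_pos: [0.4363, 0.0432, 0.1982]
ee_rot: [-3.141, 0.001, 0.737]
contact_force: [-3.0, -4.5, 3.9]
opening: 0.0175
```

Run:
```python
from h import *
from scipy.spatial.transform import Rotation as Ro
s=manip.get_state(); print(s['joints'].round(3))
a0=np.radians(-81.9);R=.11
post=lambda th:R*np.array([np.cos(a0-th),np.sin(a0-th),0])
u=post(1.2)/R; ax=np.array([u[1],-u[0],0])
rot=Ro.from_euler('xyz',[np.pi,0,1.713-.975]); L=.06
off=lambda r:-r.apply([0,0,L])
th=.975;tc=post(th)+off(rot)
for k in range(7):
    dth=.0536; rv=ax*.05+np.array([0,0,-dth]); rv=rv.round(3)
    th+=dth; rot=Ro.from_rotvec(rv)*rot; n=post(th)+off(rot); print(round(th,3),rv,((n-tc)*1000).round(1)); tc=n
print(rot.apply([0,0,1]), rot.apply([0,1,0]))
```

```text
[ 4.600e-02  1.180e-01  2.291e+00 -1.000e-03  7.340e-01  8.800e-01]
1.029 [-0.025  0.044 -0.054] [-1.2  5.9 -0.1]
1.082 [-0.025  0.044 -0.054] [-0.9  5.9 -0.2]
1.136 [-0.025  0.044 -0.054] [-0.5  6.  -0.4]
1.189 [-0.025  0.044 -0.054] [-0.2  6.  -0.5]
1.243 [-0.025  0.044 -0.054] [ 0.   6.  -0.7]
1.297 [-0.025  0.044 -0.054] [ 0.3  5.9 -0.8]
1.35 [-0.025  0.044 -0.054] [ 0.6  5.9 -1. ]
[-0.32674909 -0.11035511 -0.93864625] [ 0.34679026 -0.93788444 -0.01045449]
```

>>> servo_tool(
  commands=[
    [[-0.025,0.044,-0.054],[-0.0012,0.0059,-0.0001],1],
    [[-0.025,0.044,-0.054],[-0.0009,0.0059,-0.0002],1],
    [[-0.025,0.044,-0.054],[-0.0005,0.006,-0.0004],1],
    [[-0.025,0.044,-0.054],[-0.0002,0.006,-0.0005],1],
    [[-0.025,0.044,-0.054],[0,0.006,-0.0007],1],
  ],
)

```text
t: 14.35
tcp_pos: [0.4342, 0.0732, 0.1965]
ee_rot: [-3.12, 0.253, 0.469]
contact_force: [-0.2, -2.8, 0.8]
opening: 0.0173
```

```bash
python3 look.py 8 290 200 side
python3 - <<'E'
from h import *
from scipy.spatial.transform import Rotation as Ro
s=manip.get_state(); print(s['joints'].round(3))
g=s['tcp_pos']+Ro.from_euler('xyz',s['ee_rot']).apply([0,0,.06]); d=g-[.5183,.117,0]; print(g,d,np.hypot(*d[:2]),-81.9*np.pi/180-np.arctan2(d[1],d[0]))
E
```

```text
[0.43421434 0.07316231 0.19649352] [-3.12030368  0.25269283  0.46875764] [-0.24379262 -2.76989001  0.7768431 ] 0.017261179088802574
side crop 210 140
[ 0.141  0.208  2.2   -0.073  0.984  1.296]
[0.42014636 0.0678652  0.13834061] [-0.09815364 -0.0491348   0.13834061] 0.1097650504409589 1.2480479294022153
```

View pics/side8z.png

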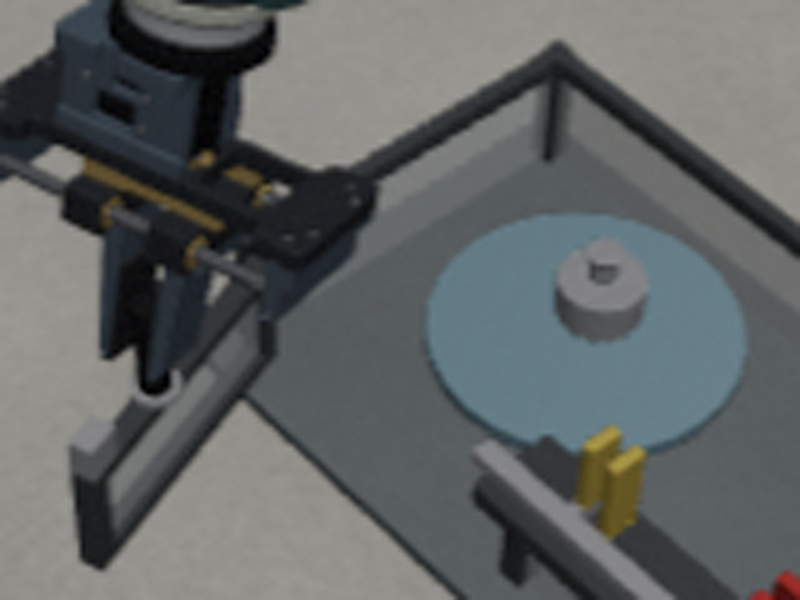

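The gate is at about 1.25 rad and well held. A little further to the stop.

>>> servo_tool(
  commands=[
    [[-0.025,0.044,-0.054],[0.0003,0.0059,-0.0008],1],
    [[-0.02,0.035,-0.04],[0.0003,0.0045,-0.0008],1],
    [[0,0,0],[0,0,0],1],
    [[0,0,0],[0,0,0],1],
  ],
)

```text
t: 14.9
tcp_pos: [0.435, 0.0834, 0.1949]
ee_rot: [-3.129, 0.34, 0.375]
contact_force: [1.0, -2.2, 3.8]
opening: 0.0173
```

Run:
```python
from h import *
from scipy.spatial.transform import Rotation as Ro
s=manip.get_state(); print(s['joints'].round(3),s['contact_force'],s['opening'])
g=s['tcp_pos']+Ro.from_euler('xyz',s['ee_rot']).apply([0,0,.06]); d=g-[.5183,.117,0]; print(g,d,np.hypot(*d[:2]),-81.9*np.pi/180-np.arctan2(d[1],d[0])+2*np.pi*0)
```

```text
[ 0.162  0.245  2.167 -0.066  1.065  1.402] [ 0.98765244 -2.18419361  3.78941304] 0.017252129395457068
[0.41607326 0.07677299 0.13838323] [-0.10222674 -0.04022701  0.13838323] 0.10985680964960677 1.33727092551596
```

>>> servo_tool(
  commands=[
    [[0,0,0],[0,0,0],1],
    [[0,0,0],[0,0,0],1],
  ],
)

```text
t: 15.15
tcp_pos: [0.4349, 0.0835, 0.1949]
ee_rot: [-3.129, 0.34, 0.373]
contact_force: [3.4, -2.2, 3.2]
opening: 0.0174
```

```bash
python3 look.py 9 300 210 side top
```

```text
[0.43491897 0.08350281 0.19494324] [-3.12902226  0.34020885  0.37295559] [ 3.37657897 -2.15804222  3.16711737] 0.017363270769976694
side crop 220 150
top crop 201 201
```

View pics/side9.png

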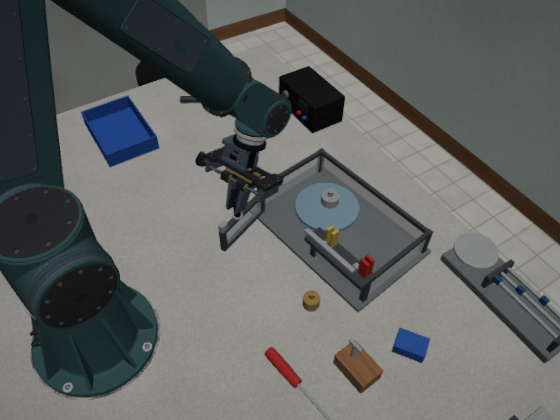

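View pics/top9.png

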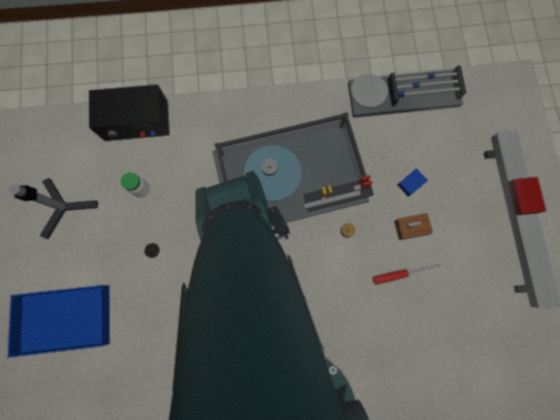

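The side view shows the gate wide open with its free end at (225,240) and the fingers on the post at (238,200). Both catches are squeezed at (333,236) and (366,266). The top view shows the loose things at their starting pixels. Handing in.

```bash
python3 -c "
from workcell import manip
print(manip.hand_in())"
```

```text
the job is handed in; nothing more can be done
None
```

The gate is open to about 1.34 rad, with the stop at 1.35, and the fingers are still holding it there by the post. I squeezed the red catch fully first, then the yellow one, and swung the gate out past the stiff spot.

- **Gate angle:** 1.34 rad comes from the tool pose and my estimated hinge position. It agrees with the last side picture, but I did not measure it separately.
- **Catches:** the fingers read 23.1 mm on red (24 expected) and 22.6 mm on yellow (23.5 expected). The readings run about 1 mm low, as the 18 mm post reads about 17.3 mm. Both catches still look squeezed in the last pictures.
- **Grip:** the force on the tool was about 5 N while holding.
- **Loose things:** by eye in the last pictures, none had moved from where they started.
- **Time:** the job took about 15 s of the 56 s allowed.

**Disagreement:** my camera positions for the two lugs were about 3–5 mm off from where the fingers met them. While squeezing red, the wrist force rose briefly to about 48 N, a load taken by the fingers. I re-centred the tool for both catches, and the force dropped to about 10 N each time.

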